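# Lock a picture frame in the telescoping frame clamp

## Robot

A 6-joint arm with a two-finger parallel gripper is mounted at the origin on the work surface. World frame = base frame: x ahead of the robot, y to its left, z up, the work surface at z = 0. Lengths are in m, angles in degrees, forces in N, time in s.
With the tool pointing down it reaches from about 0.275 to 0.725 m from the base axis. Payload 5.6 kg.
Tool frame: the origin (TCP) lies midway between the tips of the shut fingers; the grasp point (between the pads) lies 19 mm behind it; y points along the fingers, z is the direction in which the jaws open and shut, and the axes are right-handed (so a half turn about y gives the same grasp; the last joint's range is limited). The gripper opens to 85 mm and grips with 20 to 120 N. Pads are 22 mm wide; open, the fingers measure 114 mm over their backs; the gripper's body (76 mm by 85 mm) begins 54 mm behind the grasp point. The pads swing forward as they close: fully open they stand 13 mm farther back than shut.
Start: joints at [88.671, 14.616, 6.199, 0, -81.583, -16.306], TCP at [0.167, 0.524, 0.231] pointing down, gripper open.
Joint ranges: [-168.99, 168.99], [-69.2, 112.95], [-62.41, 85.93], [-164.36, 98.24], [-168.68, -3.75], [-174.98, 174.98]. Speed limits (degrees/s): [147.25, 147.25, 180, 180, 180, 180].

## Interface

Orientations are given as a 3x3 rotation matrix whose columns are the frame's x, y, z axes.
In Python, from cell import * gives the robot as it stands. The module is installed in compiled form; this text tells all that it offers. Calls block until the motion is done:
- move_pose(position, orientation): joint-space move of the TCP to a pose.
- move_linear(position, frame=None, velocity=0.15, stop_force=None): straight line of the TCP; frame=None keeps the orientation; velocity is the mean speed in m/s. With stop_force (N) it stops when the force on the tool has changed by that much, and returns True; else False.
- move_j(angles): joint-space move.
- gripper_open() and close_gripper(newtons=None): open the fingers fully, or close them until they stop; newtons is the grip in N (None keeps the last).
- pause(seconds).
- solve_ik(position, orientation): joint angles nearest the present ones, or None.
- sense(): the state.
- get_image(name): name is "side" or "top"; returns a dict with "pixels" (420x560x3 uint8, blue, green, red), "depth" (420x560 float32, m along the optical axis (not along the pixel's ray), 0 where there is no reading), "K" (3x3 intrinsics, pixels), "rvec" (rotation vector, rad) and "tvec" (3), from world to camera coordinates, as OpenCV has them. Camera axes: x right, y down, z forward; pixel columns grow to the right and rows downward; lengths in m; the calibration is good to about 2 mm. A picture is of the moment at which its call begins.
A pose or a line that the arm cannot do raises MotionError and nothing moves.
- job_done(): hands the job in, once; it reports no verdict.
Trained networks look in a picture, given as the dict that the camera call returned (one of the last four; its "shot" number tells which), for a name from the list of things; names that differ only in an ending like _2 or _b are one class to them, and where a whole thing is asked for, a point or a joint stands for the part that bears it (a point fixed in the world has none). Each returns a list of dicts, best first, with "confidence" (0 to 1); they miss things now and then, are a little off and sometimes report something else, mostly with a low value. They report only what shows in the picture. A call takes as long as a camera call. They do not tell look-alikes from the thing itself.
- find_in(picture, query): "bbox" ([left, top, right, bottom] in pixels, round what is visible of it).
- outline_of(picture, query): "region" (420x560 bool, what is visible of it) and "bbox" ([left, top, right, bottom] in pixels, round what is visible of it).
The state is a dict: "clock": time; "joint_positions": joint angles; "dq": joint speeds; "joint_efforts": joint torques, N m; "eef_pos": TCP position; "orientation": TCP orientation; "contact_force": force on the tool from outside, world axes, zero at the start; "wrist_torque": the same for the moment, N m; "opening": opening from 0.0 (shut) to 1.0 (fully open).
Only numpy, scipy, OpenCV 4.12 (cv2) and the standard library are available. Lean on these libraries where they do the work, as an engineer would, in place of code of your own. Each camera call takes 0.05 s, during which the arm holds its last target. There are 200 camera calls.

## Task

Lay the small brown picture frame flat and square on the middle of the clamp's plywood bed, up against the blue fence, and let go of it. Then push the orange handle so that the telescoping tube slides towards the frame until its red button pops up through the lock hole and the sprung pad holds the frame against the fence; let go of the handle. Leave the other things on the bench alone.

Things in the scene. Friction and masses are not known exactly. Their poses are not given: they have to be found in the camera images.
- frame: The small empty picture frame, brown with a gold inner edge, about 0.2 kg: 140 mm long (own y), 110 wide (x), 26 thick; rails 24 mm wide around an open middle of 92 x 62 mm, so a rail can be pinched from above with one finger in the opening. Origin: centre of its underside, z up. Starts flat on the bench to the robot's right; either way round will do.
- clamp: The frame clamp, fixed to the bench; place and yaw vary. Origin at bench level under the middle of the frame's place; its +y runs from the blue fence to the sleeve. Plywood bed 150 (x) x 190 (y) mm centred there, top 12 mm above the bench. Blue fence across the bed, 150 mm wide, its face towards the frame at y = -70 mm, top 38 mm above the bench.
- seat (a point): Centre of the frame's place: on the bed's top surface, 12 mm above the bench, at the clamp's x = y = 0, axes as the clamp's. A frame lying here with its length along the clamp's y just touches the fence.
- slide_arm (a joint): Steel tube telescoping in the sleeve, m: 0 = button in the rear hole, 0.090 = in the lock hole (2 mm play either way), growing as it is pushed along the clamp's -y towards the fence; starts between the holes (0.024 to 0.060). Drag 1 to 2 N, plus the pad's spring, 6 N at the lock hole, which shoves the tube back if let go unlocked. The button in the lock hole stops it hard.
- handle (a point): Point on the axis of the tube's orange upright handle, 90 mm above the bench, 20 mm below its top. The handle is a 22 x 22 mm square post (sides along the clamp's x and y) from 44 to 110 mm above the bench, moving with the tube: at clamp x = 0, y = 193 mm minus the slide_arm value.
- pad: Blue sprung pad with a black rubber face at the front of the tube, 70 mm wide, 16 to 40 mm above the bench. Origin: at bench level under its front face, 40 mm from the handle's axis towards the fence when free. With the tube locked its free face would be at clamp y = 63 mm; a frame against the fence presses it back 7 mm. Travel 14 mm; spring 2.7 N at first touch, 9 N fully back.
- button (a joint): The red round sprung button on the tube, 16 mm across, in m: 0 fully out (its top 8 mm above the sleeve), 0.012 when held down under the sleeve's top, as at the start. It pops up by itself when it comes under a hole.
- lock_hole (a point): Centre of the lock hole, where the button must come up: the hole nearer the bed of two 20 mm round holes in the top of the fixed aluminium sleeve (40 mm wide, 140 long, top 48 mm above the bench, from clamp y = 205 to 345 mm). It lies at clamp y = 230 mm, the rear hole at 320 mm. Fixed to the clamp.
- tape: Roll of white tape lying flat, 90 mm across, 25 mm high, a bystander. Origin: centre of its underside.
- glue: White glue bottle with an orange cap, 52 mm across, 150 mm tall, standing, a bystander. Origin: centre of its underside.
- calculator: White desk calculator, 150 x 90 x 14 mm, a bystander. Origin: centre of its underside.
- hammer: Hammer lying on the bench, a bystander. Origin: near its middle, on its underside.
- offcut_gold: Offcut of brown and gold moulding, 180 x 30 x 24 mm, a bystander. Origin: centre of its underside.
- offcut_white: Offcut of white moulding, 180 x 30 x 24 mm, a bystander. Origin: centre of its underside.
- tack_cup: Small green bowl, 72 mm across, 60 mm high, a bystander. Origin: centre of its underside.
Not all that is in view belongs to the job. Leave any green look-alike of the frame alone.

How it is judged (in metres and radians):
On the way:
1. the frame lies released on the clamp's bed, about square and near the fence, while the tube is not yet locked (z of frame in the frame of seat between -0.004 and 0.004 m and angle between frame's own z axis and vertical below 0.06 rad and x of frame in the frame of seat between -0.025 and 0.025 m and y of frame in the frame of seat between -0.006 and 0.022 m and angle between the y axis of frame and the y axis of seat, either way round below 0.2 rad and contact force between the fingers and frame below 0.1 N and linear speed of frame below 0.02 m/s and value of joint slide_arm below 0.082 m), for 0.2 s.
At the end, for the whole second after the job is handed in: The frame lies flat on the bed, within 25 mm of the bed's centre line, its end against the fence (4 mm) and square to it (0.07 rad); the red button is fully up (2 mm) through the lock hole with the tube at 0.090 m (5 mm), and the pad presses the frame with over 2 N; all released and at rest (z of frame in the frame of seat between -0.004 and 0.004 m and angle between frame's own z axis and vertical below 0.06 rad and x of frame in the frame of seat between -0.025 and 0.025 m and y of frame in the frame of seat between -0.004 and 0.004 m and angle between the y axis of frame and the y axis of seat, either way round below 0.07 rad and value of joint slide_arm between 0.085 and 0.095 m and value of joint button below 0.002 m and contact force between pad and frame above 2 N and linear speed of frame below 0.01 m/s and velocity of joint slide_arm between -0.01 and 0.01 m/s); the robot touches nothing.
It fails at once if a bystander is moved more than 30 mm (distance of any of tape, glue, calculator, hammer, offcut_gold, offcut_white, tack_cup from where it was at the start of the episode above 0.03 m).
It also fails if it takes over 51 s, if anything falls off the work surface, if the arm or the gripper's body presses on something with over 40 N, if the wrist force passes 120 N, or if a joint passes its speed limit or range.

## Working session

There is one attempt and no reset: what is moved stays moved. The work goes in short steps, each a Python script; the robot and the scene stay as the last script left them, time stands still between calls to the robot, and variables do not carry over. Pictures are saved under pics/ and viewed, about 8 in all and at most 12, crops included, and the job is handed in when it is done.

```bash
mkdir -p pics; cat > h.py <<'E'
from cell import *
import numpy as np, cv2
def cloud(im):
    K=im["K"];d=im["depth"];v,u=np.mgrid[:420,:560]
    P=np.stack([(u-K[0,2])/K[0,0]*d,(v-K[1,2])/K[1,1]*d,d],-1)
    R=cv2.Rodrigues(np.array(im["rvec"],float))[0];t=np.array(im["tvec"],float).ravel()
    W=(P-t)@R
    W[d<=0]=np.nan
    return W
E
python3 - <<'E'
from h import *
s=sense();print(s["clock"],s["eef_pos"],s["orientation"],s["opening"])
ims=[get_image("top"),get_image("side")]
cv2.imwrite("pics/a.png",np.hstack([i["pixels"] for i in ims])[:, :] if 0 else cv2.resize(ims[0]["pixels"],(800,600),interpolation=cv2.INTER_CUBIC))
cv2.imwrite("pics/b.png",cv2.resize(ims[1]["pixels"],(800,600)))
for n,im in zip("ts",ims):
    W=cloud(im);np.save(f"W{n}.npy",W);np.save(f"I{n}.npy",im["pixels"])
    print(n,(-cv2.Rodrigues(np.array(im["rvec"],float))[0].T@np.array(im["tvec"],float).ravel()))
    for q in ["frame","clamp","handle","pad","button","tape","glue","calculator","hammer","offcut_gold","offcut_white","tack_cup"]:
        for r in outline_of(im,q):
            p=W[r["region"]];p=p[~np.isnan(p[:,0])]
            print(n,q,round(r["confidence"],2),[int(x) for x in r["bbox"]],np.median(p,0).round(3),np.percentile(p[:,2],95).round(3))
E
```

```text
0.0 [0.16640609 0.52369088 0.23039229] [[-9.52995542e-01 -5.09488976e-04 -3.02983890e-01]
 [ 3.02984308e-01 -1.85499902e-03 -9.52993740e-01]
 [-7.64950126e-05 -9.99998150e-01  1.92217296e-03]] 0.9978055545323126
t [0.40567499 0.02552366 1.32877475]
t frame 0.93 [386, 254, 438, 312] [ 0.316 -0.394  0.024] 0.029
t frame 0.65 [377, 203, 423, 237] [ 0.516 -0.357  0.024] 0.029
t frame 0.17 [215, 193, 259, 211] [0.57  0.163 0.041] 0.109
t clamp 0.62 [181, 176, 318, 225] [0.57  0.072 0.012] 0.048
t handle 0.7 [220, 194, 254, 210] [0.569 0.161 0.041] 0.109
t pad 0.6 [251, 191, 255, 210] [0.57  0.134 0.039] 0.046
t pad 0.19 [173, 263, 204, 310] [0.291 0.342 0.013] 0.018
t tape 0.72 [186, 176, 318, 228] [0.57  0.074 0.012] 0.048
t tape 0.7 [348, 152, 372, 178] [ 0.705 -0.223  0.022] 0.028
t tape 0.39 [171, 262, 202, 313] [0.29  0.343 0.014] 0.018
t glue 0.64 [295, 138, 309, 161] [ 0.731 -0.026  0.098] 0.149
t calculator 0.56 [172, 263, 202, 310] [0.291 0.342 0.014] 0.018
t offcut_gold 0.68 [268, 257, 324, 267] [ 0.371 -0.006  0.015] 0.026
t offcut_white 0.9 [206, 143, 255, 162] [0.746 0.222 0.
[... 666 characters left out ...]
 0.81 [358, 258, 386, 283] [ 0.697 -0.224  0.018] 0.027
s glue 0.76 [347, 194, 368, 239] [ 0.733 -0.042  0.069] 0.145
s calculator 0.73 [178, 188, 224, 211] [0.289 0.336 0.014] 0.018
s hammer 0.57 [226, 157, 292, 181] [0.568 0.471 0.018] 0.027
s hammer 0.53 [393, 276, 418, 304] [ 0.72  -0.355  0.042] 0.06
s offcut_gold 0.79 [238, 232, 259, 272] [ 0.366 -0.02   0.016] 0.026
s offcut_white 0.75 [321, 182, 341, 209] [0.74  0.203 0.014] 0.025
s offcut_white 0.37 [262, 175, 342, 257] [0.564 0.059 0.014] 0.05
s tack_cup 0.93 [393, 276, 418, 308] [ 0.719 -0.356  0.043] 0.06
s tack_cup 0.66 [263, 174, 341, 258] [0.564 0.059 0.014] 0.05
s tack_cup 0.5 [237, 230, 261, 272] [ 0.365 -0.027  0.016] 0.026
```

View pics/a.png

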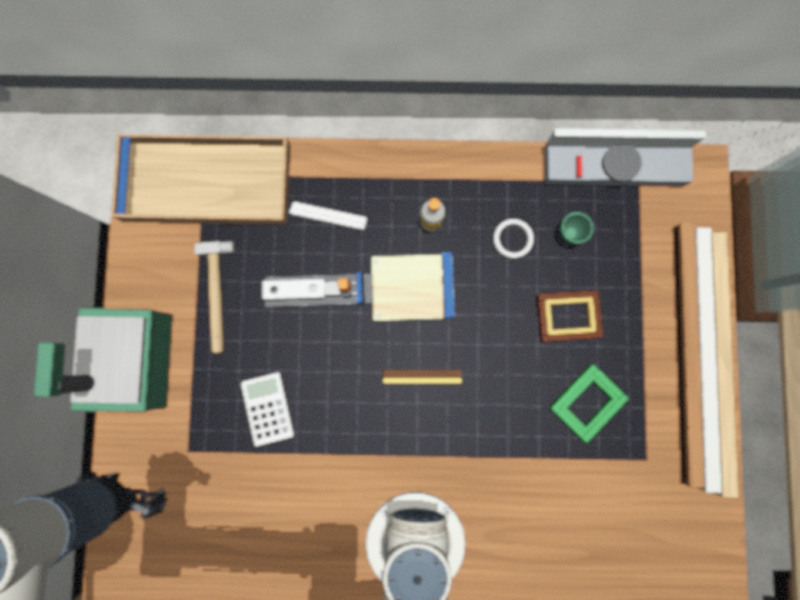

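```bash
python3 - <<'E'
import numpy as np,cv2
I=np.load("It.npy");c=I[185:325,365:455];d=I[165:240,175:325]
a=cv2.resize(c,None,fx=4,fy=4,interpolation=cv2.INTER_CUBIC)
b=cv2.resize(d,None,fx=2.8,fy=2.8,interpolation=cv2.INTER_CUBIC)
o=np.zeros((560,790,3),np.uint8);o[:560,:360]=a;o[:b.shape[0],365:365+b.shape[1]]=b
cv2.imwrite("pics/c.png",o)
W=np.load("Wt.npy")
def rect(m,name):
    m=m&~np.isnan(W[...,0]); P=W[m][:,:2]
    r=cv2.minAreaRect((P*1000).astype(np.float32)); print(name,len(P),np.array(r[0]).round(1),np.array(r[1]).round(1),round(r[2],1),W[m][:,2].min().round(3),W[m][:,2].max().round(3))
box=lambda x0,x1,y0,y1,z0,z1:(W[...,0]>x0)&(W[...,0]<x1)&(W[...,1]>y0)&(W[...,1]<y1)&(W[...,2]>z0)&(W[...,2]<z1)
rect(box(.2,.43,-.5,-.3,.019,.04),"f1")
rect(box(.44,.62,-.5,-.28,.019,.04),"f2")
rect(box(.45,.69,-.1,.14,.007,.018),"bed")
rect(box(.45,.69,-.1,.05,.03,.045),"fence")
rect(box(.45,.69,.0,.25,.09,.13),"handle")
rect(box(.45,.69,.12,.4,.042,.06),"sleeve")
rect(box(.45,.69,.09,.18,.03,.0455),"pad")
for n in ("f1","f2"):
    m=box(.2,.43,-.5,-.3,.019,.04) if n=="f1" else box(.44,.62,-.5,-.28,.019,.04)
    print(n,np.median(I[m],0))
E
```

```text
f1 935 [ 318.  -395.4] [111.6 140. ] 46.4 0.019 0.033
f2 871 [ 518.1 -354.1] [110.1 141.3] 4.6 0.019 0.033
bed 2162 [579.2  17.8] [226.  217.1] 80.8 0.007 0.018
fence 306 [584.3 -68.5] [147.9  22.4] 2.9 0.03 0.043
handle 55 [572.1 166.5] [21.6 19.2] 3.1 0.093 0.116
sleeve 548 [564.2 241.4] [ 59.2 229.3] 6.0 0.042 0.055
pad 142 [572.7 153.8] [66.8 52.5] 1.2 0.03 0.045
f1 [119. 188.  98.]
f2 [ 67. 101. 144.]
```

View pics/c.png

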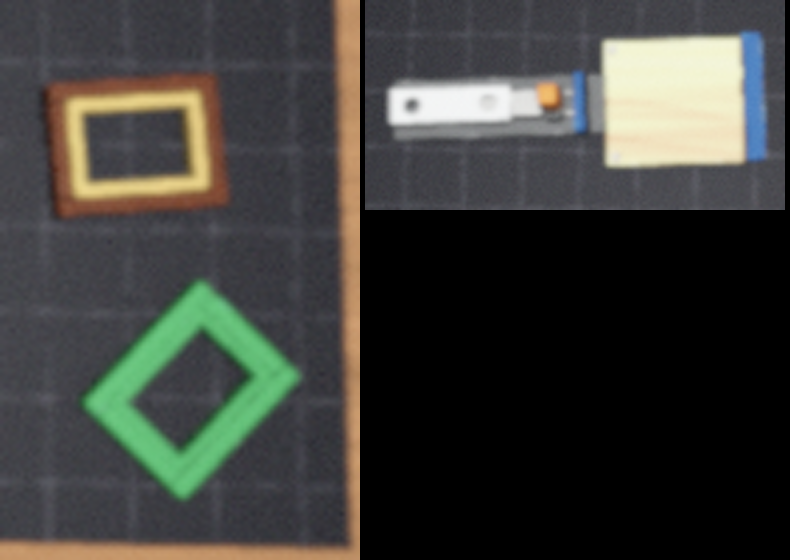

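The brown frame with the gold inner edge is at about pixel (570,316) in the 800 px top view. The green look-alike at (590,403) stays put. The clamp lies in line from (262,288) to (455,285), with the handle at (344,285) and the fence at the right end (448,284). The brown frame measures 110x141 mm with its top at about 26 mm, and the colours in the crop match the description. Next I fit the clamp more tightly, then pick.

```bash
cat >> h.py <<'E'
def tool(yaw,sgn):
    z=sgn*np.array([np.cos(yaw),np.sin(yaw),0]);y=np.array([0,0,-1.]);return np.stack([np.cross(y,z),y,z],1)
E
python3 - <<'E'
from h import *
th=np.radians(2.95)
ex=np.array([np.cos(th),np.sin(th)]);ey=np.array([-ex[1],ex[0]])
est={}
for n in "ts":
    W=np.load(f"W{n}.npy");I=np.load(f"I{n}.npy").astype(int)
    a=W[...,:2]@ex;b=W[...,:2]@ey;z=W[...,2]
    near=(abs(W[...,0]-.58)<.12)&(W[...,1]>-.13)&(W[...,1]<.36)
    B,G,R=I[...,0],I[...,1],I[...,2]
    wood=near&(z>.006)&(z<.018)&(R>150)&(R>B+15)&(G>130)&(b>-.1)&(b<.12)
    fence=near&(z>.03)&(z<.045)&(B>R+40)&(b<0)
    hand=near&(z>.085)
    sl=near&(z>.042)&(z<.054)&(b>.17)&(np.minimum(R,B)>150)
    for k,m in dict(wood=wood,fence=fence,hand=hand,sleeve=sl).items():
        if m.sum()<8: continue
        r=cv2.minAreaRect((W[m][:,:2]*1000).astype(np.float32))
        print(n,k,m.sum(),"a",(np.percentile(a[m],[1,99])*1e3).round(1),"b",(np.percentile(b[m],[1,99])*1e3).round(1),"z",np.median(z[m]).round(4),"rect",np.array(r[1]).round(0),round(r[2],1))
    m=(abs(W[...,0]-.518)<.1)&(abs(W[...,1]+.354)<.1)&(z>.019)&(z<.04)
    r=cv2.minAreaRect((W[m][:,:2]*1000).astype(np.float32));print(n,"frame",r)
for s in(1,-1):
    for p,y in(((.475,-.357,.15),4.6),((.535,.011,.15),2.95)): print(s,solve_ik(p,tool(np.radians(y),s)))
print(sense()["clock"])
E
```

```text
t wood 2082 a [506.5 653. ] b [-84.9  77.6] z 0.011 rect [150. 168.] 2.1
t fence 296 a [506.4 653.3] b [-109.5  -87.9] z 0.0371 rect [148.  22.] 2.5
t hand 55 a [569.2 590.6] b [127.3 146.4] z 0.1072 rect [22. 19.] 3.1
t sleeve 481 a [560.7 600. ] b [176.1 326. ] z 0.0466 rect [ 40. 158.] 1.4
t frame ((518.07861328125, -354.12689208984375), (110.09144592285156, 141.33619689941406), 4.592802047729492)
s wood 1089 a [503.7 652.1] b [-63.1  82.3] z 0.0116 rect [154. 169.] 2.9
s fence 238 a [505.4 650.8] b [-113.8  -88. ] z 0.0366 rect [148.  30.] 4.8
s hand 56 a [567.  588.1] b [122.9 146.7] z 0.1036 rect [22. 24.] 11.1
s sleeve 210 a [557.9 599.1] b [177.6 326.7] z 0.0474 rect [ 43. 158.] 2.2
s frame ((515.9717407226562, -352.85418701171875), (112.70294189453125, 146.3722686767578), 4.864774227142334)
1 [ -21.86688525   21.57545215    4.10635526    0.          -72.5309031
 -153.53311475]
1 [ 17.9482756   15.17445536  -5.06353655   0.         -69.76200809
 165.0017244 ]
-1 [-21.86688525  21.57545215   4.10635526   0.         -72.5309031
  26.46688525]
-1 [ 17.9482756   15.17445536  -5.06353655   0.         -69.76200809
 -14.9982756 ]
1.3
```

```bash
cat >> h.py <<'E'
TH=np.radians(2.95);EX=np.array([np.cos(TH),np.sin(TH),0]);EY=np.array([-EX[1],EX[0],0]);O=.5797*EX-.017*EY
Z=np.array([0,0,1.])
E
python3 - <<'E'
from h import *
y=np.radians(4.65);c=np.array([.5175,-.3538,0]);g=c-.043*np.array([np.cos(y),np.sin(y),0]);T=tool(y,-1)
move_pose(g+.22*Z,T); move_linear(g+.06*Z,velocity=.25)
print(move_linear(g+.004*Z,velocity=.06,stop_force=10),sense()["eef_pos"])
close_gripper(50);s=sense();print(s["opening"],s["contact_force"],s["clock"])
move_linear(g+.03*Z,velocity=.1);move_linear(g+.12*Z,velocity=.2)
print(sense()["opening"])
im=get_image("side");cv2.imwrite("pics/d.png",cv2.resize(im["pixels"][190:390,190:460],(800,592)))
E
```

```text
False [ 0.47499586 -0.35750875  0.004464  ]
0.2684752928033217 [0.09054644 0.32881909 3.13060535] 7.0333
0.2697141032485208
```

View pics/d.png

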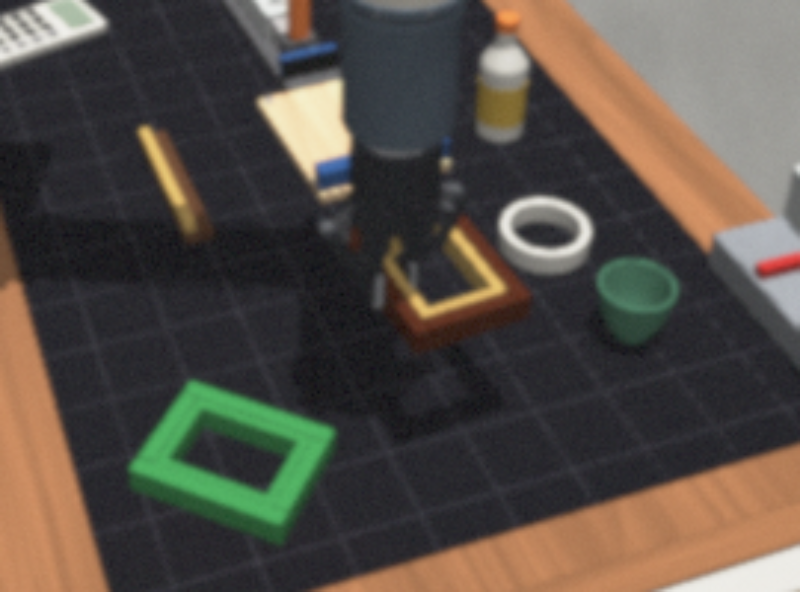

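The frame is held level by its near long rail, around (455,285) in the crop, and the opening of about 23 mm matches the 24 mm rail. Now I place it.

```bash
python3 - <<'E'
from h import *
g=O-.043*EX+.008*EY;T=tool(TH,-1)
move_pose(g+.13*Z,T); move_linear(g+.035*Z,velocity=.2)
print(move_linear(g+.012*Z,velocity=.03,stop_force=5),sense()["eef_pos"],sense()["contact_force"])
gripper_open();pause(.2)
p=np.array(sense()["eef_pos"]);move_linear(p+.12*Z,velocity=.2)
# clear to the handle's rear side, high
q=O+.200*EY
move_pose(q+.2*Z,T);close_gripper(20)
print(sense()["clock"])
for n in("top","side"):
    im=get_image(n);W=cloud(im);px=im["pixels"].astype(int)
    d=W-O;a=d@EX;b=d@EY;z=W[...,2]
    m=(abs(a)<.09)&(b>-.069)&(b<.1)&(z>.031)&(z<.046)&(px[...,2]>px[...,0]+25)
    r=cv2.minAreaRect((np.stack([a[m],b[m]],1)*1000).astype(np.float32));print(n,m.sum(),r,np.median(z[m]))
    m=(abs(a)<.03)&(b>.11)&(b<.18)&(z>.085)&(z<.112)&(px[...,2]>px[...,0]+60);print("handle b",np.percentile(b[m],[1,50,99]) if m.any() else None)
    if n=="side":cv2.imwrite("pics/e.png",cv2.resize(im["pixels"][150:290,230:420],(800,590)))
E
```

```text
True [0.536434   0.01864318 0.0163567 ] [-1.74689209  0.61004111  4.39390597]
13.9417
top 859 ((-2.17156982421875, 6.845325469970703), (139.404296875, 109.5117416381836), 89.30901336669922) 0.036243168297027985
handle b [0.1436627  0.15352267 0.16336988]
side 584 ((-3.5792579650878906, 9.037750244140625), (113.693359375, 151.90879821777344), 1.3831099271774292) 0.03652177756569565
handle b [0.13718805 0.14751579 0.16741095]
```

View pics/e.png

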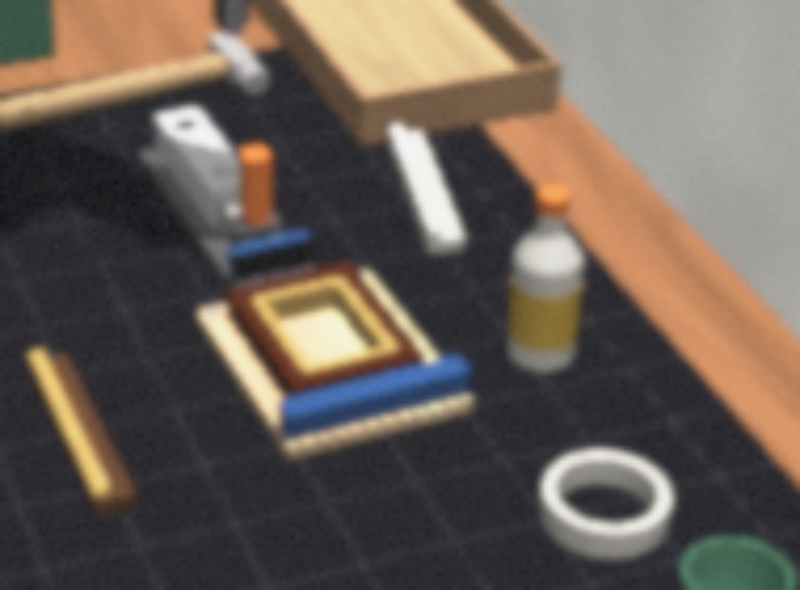

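The frame lies flat on the bed, square within 1°, about 7 mm from the fence and 2 mm off centre. The tube is at about 0.039 and the pad is clear of the frame. Now I push the handle.

```bash
python3 - <<'E'
from h import *
q=O+.197*EY
move_linear(q+.12*Z,velocity=.2)
print("down",move_linear(q+.08*Z,velocity=.1,stop_force=8))
r=move_linear(O+.114*EY+.08*Z,velocity=.035,stop_force=25)
s=sense();p=np.array(s["eef_pos"]);print("push",r,(p-O)@EY,s["contact_force"],s["clock"])
move_linear(p+.03*EY,velocity=.1);move_linear(p+.05*EY+.15*Z,velocity=.2)
for n in("top","side"):
    im=get_image(n);W=cloud(im);px=im["pixels"].astype(int)
    d=W-O;a=d@EX;b=d@EY;z=W[...,2]
    m=(abs(a)<.09)&(b>-.069)&(b<.1)&(z>.031)&(z<.046)&(px[...,2]>px[...,0]+25)
    r=cv2.minAreaRect((np.stack([a[m],b[m]],1)*1000).astype(np.float32));print(n,r)
    m=(abs(a)<.03)&(b>.07)&(b<.18)&(z>.085)&(z<.112)&(px[...,2]>px[...,0]+60);print("handle b",np.percentile(b[m],[1,50,99]) if m.any() else None)
    m=(abs(a)<.025)&(b>.2)&(b<.26)&(px[...,2]>px[...,0]+50)&(px[...,2]>px[...,1]+50)
    if m.any():print("red",m.sum(),np.median(b[m]),np.percentile(z[m],[50,95]))
    if n=="side":cv2.imwrite("pics/f.png",cv2.resize(im["pixels"][160:270,240:380],(800,590)*1))
E
```

```text
down False
push True 0.1253781491027564 [-2.54615251  6.0310757   3.21912562] 17.1167
top ((-2.3652725219726562, 14.384284973144531), (110.4425048828125, 160.9223175048828), 0.7588878870010376)
handle b [0.09429634 0.10383006 0.11343071]
red 5 0.23145983294294525 [0.05568339 0.05873516]
side ((-5.224437713623047, 14.731109619140625), (166.75430297851562, 112.42494201660156), 89.62194061279297)
handle b [0.08956132 0.0988659  0.11802516]
red 5 0.22667301938879159 [0.0544543  0.06031265]
```

View pics/f.png

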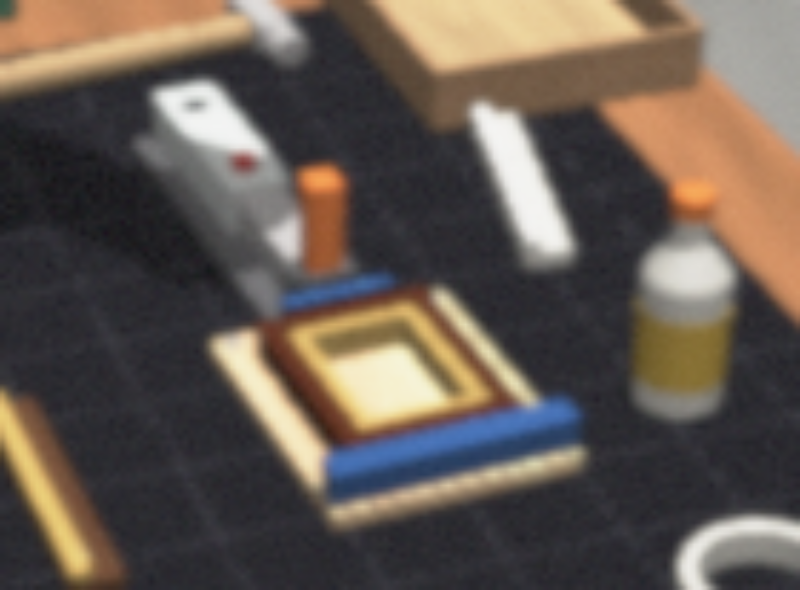

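The red button is up through the lock hole at (243,160), the handle sits at y ≈ 103 mm (so the tube is at about 0.090), and the pad is on the frame. I make one numeric check of the frame against the fence, then hand in.

```bash
python3 - <<'E'
from h import *
im=get_image("top");W=cloud(im);px=im["pixels"].astype(int);d=W-O;a=d@EX;b=d@EY;z=W[...,2]
blue=px[...,0]>px[...,2]+25
m=(abs(a)<.09)&(abs(b)<.085)&(z>.028)&(z<.046)&~blue&(px[...,2]>px[...,0]+12)
r=cv2.minAreaRect((np.stack([a[m],b[m]],1)*1000).astype(np.float32));print(r,np.percentile(b[m],[1,99]))
s=sense();print(s["contact_force"],s["clock"])
ok=abs(r[0][1])<6 and abs((r[2]+45)%90-45)<3;print(ok)
if ok: job_done()
E
```

```text
((-2.057758331298828, 8.100059509277344), (148.88729858398438, 110.49038696289062), 88.17439270019531) [-0.06558179  0.06940682]
[ 0.03940649  0.23965134 -0.35097487] 18.625
False
```

The rectangle length of 149 mm shows that stray tube pixels inflated that check. The 1–99 % extent, -65.6 to 69.4 mm, fits a frame against the fence, and the picture shows no gap. I hand in.

```bash
python3 -c "
from cell import *
job_done();print(sense()['clock'])"
```

```text
the job is handed in; nothing more can be done
the job is handed in; nothing more can be done
```

I laid the brown frame on the clamp bed and pushed the orange handle until the red button locked. I then withdrew the arm and handed the job in at about 19 s on the robot's clock; no verdict is reported.

- **Placing:** before the push, the released frame lay flat, square within about 1°, 7 mm from the fence and 2 mm off the centre line.
- **Locking:** the push stopped hard. Afterwards the handle was at clamp y ≈ 0.103 m, so the tube is at about 0.090 m. The button's top was about 8 mm above the sleeve at the lock hole.
- **Holding:** the last picture shows the pad against the frame and no gap at the fence. I could not measure the pad's force on the frame.
- **Bystanders:** I only saw those in the last view, and they looked undisturbed. I did not re-measure any of them.

**Failed check:** my automatic check of the frame's final position failed. It gave a length of 149 mm and a centre at y = +8 mm. I put this down to pixels from the tube or pad, since the frame is only 140 mm long. The trimmed extent of -65.6 to +69.4 mm puts its centre within about 2 mm of the seat, so I handed in on that and the picture.

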